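# Load-test a watch cell: snap the contact cap down, hold the selector at the third click

## Task

Test the watch cell in the bench tester: first push the red contact cap straight down until it snaps home on the cell, then turn the black selector knob clockwise (seen from above) to its third click, without going on to the fourth. The selector springs back when let go, so finish while still holding it steady at the third click in the gripper, with the cap still home, and leave the other things on the bench where they are.

Things in the scene. Friction and masses are not known exactly. Their poses are not given: they have to be found in the camera images.
- tester: the cell tester's steel base plate, 150 x 270 x 8 mm, fixed to the bench; origin under its middle, x away from the operator, y along the row. The grey cap module and the blue selector module sit side by side on it, 136 mm between their vertical axes; either may be the left one.
- cap (a joint): slide of the contact cap, m: 0 raised, 0.012 fully home on the cell. Moves straight down and snaps: resists with up to about 7 N over the first 5 mm; past the middle (6 mm) it pulls itself home onto a hard stop and stays.
- cap_top (a point): centre of the flat top of the red contact cap, moves with it: 104 mm above the table when raised, 92 mm when home. Cap: red round button 33 mm wide, 19 high, on a black cross plate 70 x 22 x 8 mm running on two steel pins, over the grey module (120 x 110 mm, its flat top 53 mm above the table).
- selector (a joint): turn of the knob, rad, 0 at rest on its end stop, growing clockwise from above. Clicks at 0.419, 0.838, 1.257 (third), 1.676 (fourth); hard stop 1.78. A spring drives it back to 0 (0.075 N m at rest, 0.113 at the third click); clicks ripple the resistance by +-0.06 N m: highest a quarter pitch past each click, lowest a quarter pitch before it.
- selector_grip (a point): on the knob's vertical axis, 85 mm above the table, 2 mm below the top of the bar: a good place for the TCP (fingertips then end 7 mm above the skirt disc)
- selector_bar: the knob's black bar grip, 50 mm long, 13 thick, white pointer line on top (87 mm above the table), on a skirt disc 62 mm wide, 6 thick, on the blue module (120 x 110 mm, top 53 mm above the table, five white ticks: rest and four clicks). Origin on the knob's axis, 53 mm above the table; z up, x along the bar to its pointer end, y across it; turns with the knob.
- loupe: bystander, loose, leave it alone: black eyeglass loupe, a cone 36 mm wide and 30 high; origin under it
- screwdriver: bystander, loose, leave it alone: small yellow-handled screwdriver, 120 mm long; origin under it at its middle
- pot: bystander, loose, leave it alone: white plastic pot, 52 mm wide, 38 high; origin under it
- oil: bystander, loose, leave it alone: small amber oil bottle, 32 mm wide, 55 high; origin under it
- watch: bystander, loose, leave it alone: steel watch head, 40 mm wide, 10 high, white dial; origin under it
- meter: bystander, loose, leave it alone: white needle test meter, 100 x 150 x 40 mm; origin under it
- brush: bystander, loose, leave it alone: small wooden-handled brush, 140 mm long; origin under it at its middle

How it is judged (in metres and radians):
On the way, in this order (a step that is already met when the one before it is completed fails the run):
1. the cap is snapped home while the selector is still at rest (value of joint cap above 0.0105 m and value of joint selector below 0.2 rad), for 0.2 s.
2. the selector is held at the third click by the gripper, the cap home (value of joint selector between 1.12664 and 1.38664 rad and value of joint cap above 0.0105 m and contact force between the fingers and selector_bar above 2 N), for 0.5 s.
At the end, for the whole second after the job is handed in: the gripper holds the selector bar (more than 2 N) with the selector at its third click, 1.257 rad within 0.13 rad, and still (under 0.2 rad/s); the cap is home (more than 10.5 of its 12 mm) (all of step 2 and velocity of joint selector between -0.2 and 0.2 rad/s); the arm keeps its last pose, push and grip.
It fails at once if the selector is turned before the cap is home (value of joint selector above 0.3 rad and value of joint cap below 0.008 m).
It fails at once if the selector runs on to the fourth click (value of joint selector above 1.50796 rad).
It fails at once if a bystander is disturbed by more than 30 mm (distance of any of loupe, screwdriver, pot, oil, watch, meter, brush from where it was at the start of the episode above 0.03 m).
It also fails if it takes over 42 s, if anything falls off the work surface, if the arm or the gripper's body presses on something with over 40 N, if the wrist force passes 120 N, or if a joint passes its speed limit or range.

## Robot

A 6-joint arm with a two-finger parallel gripper is mounted at the origin on the work surface. World frame = base frame: x ahead of the robot, y to its left, z up, the work surface at z = 0. Lengths are in m, angles in degrees, forces in N, time in s.
With the tool pointing down it reaches from about 0.4 to 0.825 m from the base axis. Payload 7 kg.
Tool frame: the origin (TCP) lies between the finger pads, 19 mm behind the fingertips; this is the grasp point; z points along the fingers, y is the line along which they close (so a half turn about z gives the same grasp; the last joint's range is limited). The gripper opens to 88 mm and grips with 3 to 60 N. Pads are 19 mm wide; open, the fingers measure 130 mm over their backs; the gripper's body (78 mm by 193 mm) begins 47 mm behind the grasp point.
Start: joints at [82.34, 20.546, 0.682, 0, -70.136, -16.507], TCP at [0.276, 0.616, 0.245] pointing down, gripper open.
Joint ranges: [-176.03, 176.03], [-82.01, 121.73], [-58.28, 71.71], [-173.87, 95.51], [-174.79, -0.11], [-173.66, 173.66]. Speed limits (degrees/s): [136.94, 136.94, 172.46, 180, 180, 180].

## Interface

Orientations are given as [roll, pitch, yaw] about the fixed x, y, z axes, in that order (R = Rz(yaw) Ry(pitch) Rx(roll)).
In Python, from plant import ctrl, optics, order gives the robot as it stands (ctrl), with the cameras (optics) and the job (order).
- The arm moves only by the tool inch_along, called after "Emit:" in YAML: its name, and indented under it one key for each argument. Schema: {"type":"object","properties":{"increments":{"type":"string"},"only":{"type":"string"},"quiet":{"type":"boolean"},"lines":{"type":"string"}},"required":["increments"],"additionalProperties":false}. increments is a string of 1 to 8 rows, one to a line, with the numbers parted by spaces; each row has 5 numbers: dx, dy, dz in normalised numbers (1 is 1 m), then a turn about the tool's z in shares of pi rad (1.0 is pi rad), then the finger opening in m; each row is the pose to reach, as a shift and turn from the pose commanded when the call began, along the tool's axes at that moment; what a row does not reach only later rows make up. A row lasts 1/8 s, in which the tool goes at most 0.0625 m and 10.7 degrees, less where a joint would pass 70% of its speed; a pose out of reach is approached as far as the arm can. The fingers move at their own pace and stop on an object; the grip force is fixed at half the most. Time passes only in rows, so rows that do not move let the fingers close. The tool returns the time, the measured TCP pose, the force, the opening and the grip force at its end. only (a regular expression) keeps the lines of the reply that match it, lines (a string "A,B") keeps lines A to B, and quiet returns only ok. No shift or turn number may pass 1 either way. Input that does not fit is refused with a message, and nothing moves.
- ctrl.get_obs(): the state, without advancing time (a new reading comes with each control period).
- optics.snapshot(name): name is "scene" or "side" or "wrist"; returns a dict with "frame" (384x512x3 uint8, red, green, blue), "z_map" (384x512 float32, m along the optical axis (not along the pixel's ray), 0 where there is no reading), "fovy" (degrees; the focal length in pixels is half the picture's height over the tangent of half this angle, whatever the lens; pixels are square), "cx", "cy" (the principal point, pixels), "k1" (the pictures are not rectified: a ray, as slopes to the right and down, at radius r is drawn at 1 + k1 r^2 times it, then the intrinsics apply), "R" (3x3) and "t" (3): a world point X has camera coordinates R X + t; the wrist camera has in their place "T_tool_cam" (4x4, takes a point from camera to tool coordinates, whose origin is the TCP and whose axes are the flange's). Camera axes: x right, y down, z forward; pixel columns grow to the right and rows downward; lengths in m; the calibration is good to about 2 mm. A picture is of the moment at which its call begins: read the wrist's pose just before it.
- order.close_job(): hands the job in; it is judged then, once.
The state is a dict: "clock": time; "joint_pos": joint angles; "qvel": joint speeds; "tau": joint torques, N m; "tool_pos": TCP position; "orientation": TCP orientation; "force": force on the tool from outside, world axes, zero at the start; "moment": the same for the moment, N m; "opening": finger opening in m; "gripper_force": force on a finger pad.
Only numpy, scipy, OpenCV 4.12 (cv2) and the standard library are available. Lean on these libraries where they do the work, as an engineer would, in place of code of your own. Each camera call takes 0.05 s, during which the arm holds its last target. There are 200 camera calls.

## Working session

There is one attempt and no reset: what is moved stays moved. The work goes in short steps, Python scripts to look and compute and a tool call to move; the robot and the scene stay as the last step left them, time stands still between calls to the robot, and variables do not carry over. Pictures are saved under pics/ and viewed, at most 10 in all, crops included, and the job is handed in when it is done.

```bash
ls; mkdir -p pics; cat > h.py <<'E'
import numpy as np, cv2, pickle
from scipy.spatial.transform import Rotation as Ro
from plant import ctrl, optics, order
def snap(n,f):
    o=ctrl.get_obs(); s=optics.snapshot(n); s=dict(s)
    if 'R' not in s:
        T=np.eye(4);T[:3,:3]=Ro.from_euler('xyz',o['orientation'],degrees=True).as_matrix();T[:3,3]=o['tool_pos']
        C=np.linalg.inv(T@s['T_tool_cam']); s['R']=C[:3,:3]; s['t']=C[:3,3]
    pickle.dump(s,open(f'{f}.pkl','wb')); cv2.imwrite(f'pics/{f}.png',s['frame'][:,:,::-1]); return s
def load(f): return pickle.load(open(f'{f}.pkl','rb'))
def ray(s,u,v):
    f=s['frame'].shape[0]/2/np.tan(np.radians(s['fovy'])/2)
    K=np.array([[f,0,s['cx']],[0,f,s['cy']],[0,0,1.]])
    p=cv2.undistortPoints(np.array([[[u,v]]],float),K,np.array([s['k1'],0,0,0.]))[0,0]
    R,t=np.array(s['R']),np.array(s['t'])
    return -R.T@t, R.T@np.array([p[0],p[1],1.])
def tri(obs):
    A=np.zeros((3,3));b=np.zeros(3);L=[]
    for s,u,v in obs:
        c,d=ray(s,u,v);d=d/np.linalg.norm(d);P=np.eye(3)-np.outer(d,d);A+=P;b+=P@c;L.append((c,d))
    X=np.linalg.solve(A,b); return X,[np.linalg.norm((X-c)-d*((X-c)@d)) for c,d in L]
def onz(s,u,v,z):
    c,d=ray(s,u,v); return c+d*(z-c[2])/d[2]
def dep(s,u,v):
    c,d=ray(s,u,v); z=np.median(s['z_map'][int(v)-1:int(v)+2,int(u)-1:int(u)+2]); return c+d*z
E
python3 - <<'E'
from h import *
import h
ims=[snap(n,n+'0')['frame'] for n in('scene','side')]
cv2.imwrite('pics/both.png',np.vstack(ims)[:,:,::-1])
snap('wrist','wrist0')
print(ctrl.get_obs())
E
```

```text
pics
plant.py
{'clock': 0.15, 'joint_pos': array([ 8.23391600e+01,  2.05803669e+01,  6.48081613e-01, -1.31057333e-02,
       -7.01360182e+01, -1.65071855e+01]), 'qvel': array([ 0.06644242, -0.13668736,  0.00406067,  0.0430245 ,  0.0939018 ,
        0.09074731]), 'tau': array([-1.19720393e-03, -5.83271527e+01,  2.93290740e+01,  7.00116768e+00,
        8.84291308e-03, -1.10108003e-04]), 'tool_pos': array([0.2762437 , 0.61552848, 0.24467837]), 'orientation': array([ 1.79931011e+02, -7.59473449e-03, -2.41724815e+01]), 'force': array([-0.29983323,  0.04411959, -0.25498692]), 'moment': array([-0.02417375, -0.00931258, -0.07237021]), 'gripper_force': 0.0, 'opening': 0.08747492024334383}
```

View pics/scene0.png

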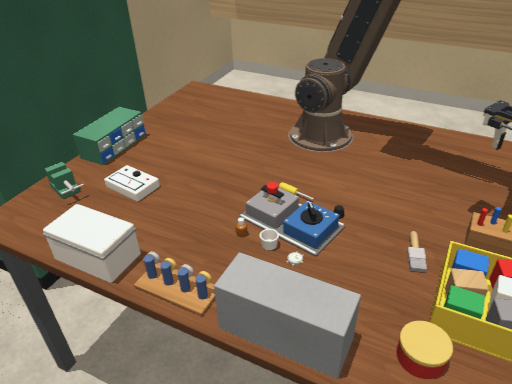

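View pics/side0.png

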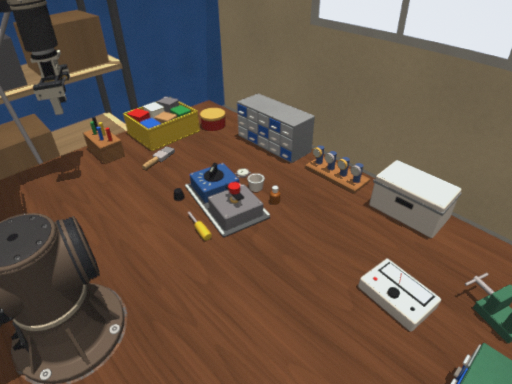

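The scene view shows the cap at about (272,188) and the knob at (312,210). In the side view the cap is at (234,188) and the knob at (214,172). The loupe and screwdriver are on the robot side of the tester, and the pot, oil and watch are on the far side. Next I'll enlarge both.

```bash
python3 - <<'E'
from h import *
a=load('scene0');b=load('side0')
A=cv2.resize(a['frame'][170:250,235:355],None,fx=5,fy=5,interpolation=cv2.INTER_CUBIC)[:300*2]
B=cv2.resize(b['frame'][155:235,170:290],None,fx=5,fy=5,interpolation=cv2.INTER_CUBIC)
cv2.imwrite('pics/ca.png',A[:,:,::-1]);cv2.imwrite('pics/cb.png',B[:,:,::-1])
print(tri([(a,271.5,187.5),(b,234,187)]),tri([(a,312,208),(b,214,168)]))
for s,u,v in((a,271,188),(a,312,207),(b,234,187)): print(dep(s,u,v))
E
```

```text
(array([0.50452836, 0.03419896, 0.09693588]), [np.float64(0.0010121301933892532), np.float64(0.0010121301933891356)]) (array([0.53222214, 0.16511733, 0.08491075]), [np.float64(0.002937993729604056), np.float64(0.0029379937296039795)])
[0.51671276 0.03741903 0.10379386]
[0.52818552 0.16623811 0.08749401]
[0.49621373 0.02530007 0.10653993]
```

View pics/ca.png

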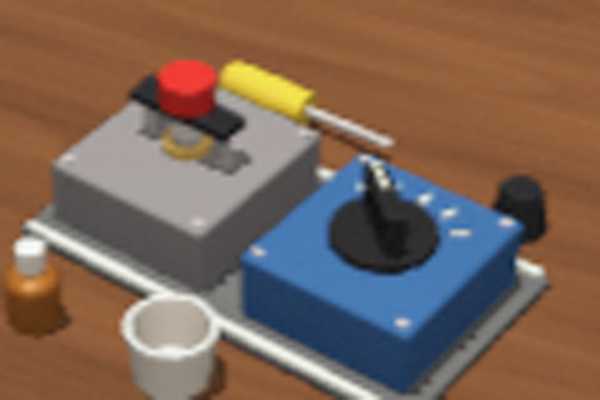

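View pics/cb.png

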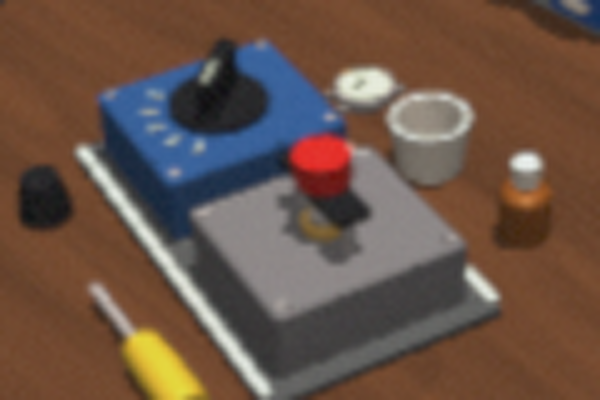

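```bash
cat >> h.py <<'E'
def totool(dw):
    o=ctrl.get_obs(); R=Ro.from_euler('xyz',o['orientation'],degrees=True).as_matrix(); return R.T@np.array(dw)
def togo(p):
    o=ctrl.get_obs(); return np.round(totool(np.array(p)-o['tool_pos']),4)
E
python3 - <<'E'
from h import *
a=load('scene0');b=load('side0');w=load('wrist0')
print(w['T_tool_cam'],w['fovy'])
c=tri([(a,272.4,184.4),(b,234.2,184.6)]);print('cap',c)
# skirt disc centre approx (z~.059)
k=tri([(a,235+384/5,170+232/5),(b,170+219/5,155+103/5)]);print('skirt',k)
# pointer white end at top z=.087
print(onz(a,235+372/5,170+165/5,.087),onz(b,170+212/5,155+65/5,.087))
print(togo([.52,.10,.245]), togo([.40,.35,.245]))
E
```

```text
[[ 3.71724649e-04 -9.63397537e-01 -2.68076570e-01  7.08102162e-02]
 [ 9.99999875e-01  2.68183114e-04  4.22855496e-04 -6.30498879e-04]
 [-3.35484334e-04 -2.68076694e-01  9.63397516e-01 -1.39285949e-01]
 [ 0.00000000e+00  0.00000000e+00  0.00000000e+00  1.00000000e+00]] 61.4123493621233
cap (array([0.50346314, 0.03443642, 0.1063016 ]), [np.float64(0.0010472314269337818), np.float64(0.0010472314269336744)])
skirt (array([0.53127712, 0.16693159, 0.05588486]), [np.float64(0.0016972666111406038), np.float64(0.0016972666111405013)])
[0.51420035 0.15318808 0.087     ] [0.52771222 0.16241452 0.087     ]
[4.335e-01 3.705e-01 2.000e-04] [ 2.216e-01  1.916e-01 -1.000e-04]
```

Emit:
inch_along:
  increments: "0.048 0.041 0 0 0.088\n0.096 0.082 0 0 0.088\n0.144 0.123 0 0 0.088\n0.192 0.164 0 0 0.088\n0.24 0.205 0 0 0.088\n0.288 0.246 0 0 0.088\n0.336 0.287 0 0 0.088\n0.384 0.328 0 0 0.088"

```text
clock: 1.15
tool_pos: [0.4907, 0.162, 0.2455]
orientation: [-180.0, -0.0, -24.1]
force: [1.8, 0.5, 0.1]
opening: 0.0873
gripper_force: 0.0
```

Emit:
inch_along:
  increments: "0.049 0.042 0 0 0.088\n0.049 0.042 0 0 0.088\n0.049 0.042 0 0 0.088"

```text
clock: 1.52
tool_pos: [0.5177, 0.1051, 0.2451]
orientation: [180.0, 0.0, -24.3]
force: [0.3, 0.5, 0.1]
opening: 0.0873
gripper_force: 0.0
```

```bash
python3 - <<'E'
from h import *
w=snap('wrist','w1'); print(ctrl.get_obs()['tool_pos'])
cv2.imwrite('pics/w1b.png',cv2.resize(w['frame'],(800,600))[:,:,::-1])
E
```

```text
[0.51755115 0.10585628 0.24521548]
```

View pics/w1b.png

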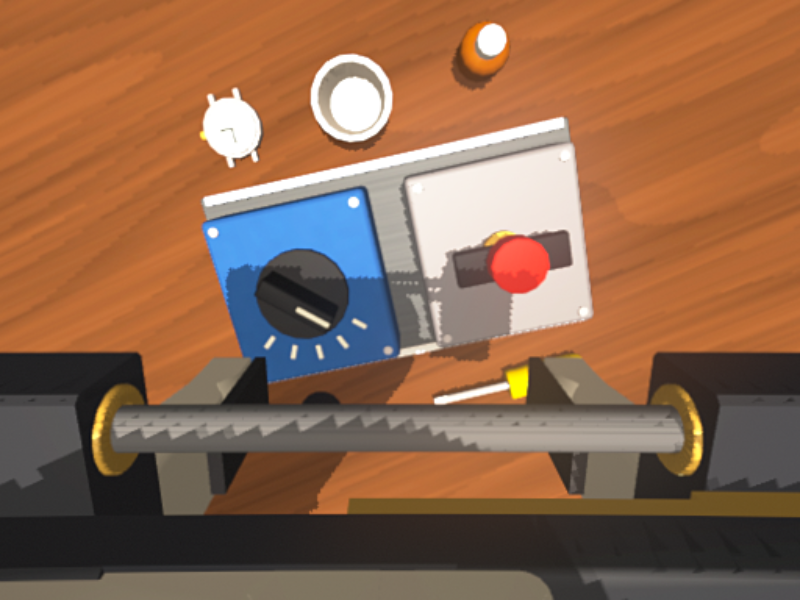

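The knob is in the lower-left at about (302,293), with the pointer end at (330,325) on the first tick (rest). The cap top is at (521,264), and the yellow screwdriver handle is near the right finger. Now I'll measure.

```bash
python3 - <<'E'
from h import *
a=load('scene0');b=load('side0');w=load('w1'); k=512/800
print('cap',tri([(a,272.4,184.4),(b,234.2,184.6),(w,521*k,264*k)]),onz(w,521*k,264*k,.104))
print('skirt',tri([(a,235+384/5,170+232/5),(b,170+219/5,155+103/5),(w,302*k,293*k)]),onz(w,302*k,293*k,.059))
print('cap dep',dep(w,521*k,264*k),'bar dep',dep(w,300*k,298*k),dep(w,315*k,318*k))
p,q=onz(w,297*k,308*k,.087),onz(w,328*k,326*k,.087);d=q-p
print('pointer yaw',np.degrees(np.arctan2(d[1],d[0])),p,q)
# ticks z .053 relative to centre
c=onz(w,302*k,293*k,.059)
for u,v in((360,323),(342,342),(319,352),(294,352),(269,342)):
    e=onz(w,u*k,v*k,.053)-c; print(np.degrees(np.arctan2(e[1],e[0])),np.hypot(*e[:2]))
# module top corner screws
g=[onz(w,u*k,v*k,.053)for u,v in((213,232),(353,202),(388,351))];print('blue',(g[0]+g[2])/2,g)
g=[onz(w,u*k,v*k,.053)for u,v in((418,187),(566,155),(583,312),(448,340))];print('grey',sum(g)/4)
cr=w['frame'][150:240,140:260];cv2.imwrite('pics/cw.png',cv2.resize(cr,None,fx=6,fy=6,interpolation=cv2.INTER_CUBIC)[:,:,::-1])
E
```

```text
cap (array([0.5037289 , 0.03499313, 0.10617703]), [np.float64(0.0009601035347381203), np.float64(0.0012861110581099103), np.float64(0.0006625898084472176)]) [0.50316179 0.03534243 0.104     ]
skirt (array([0.53151874, 0.16778018, 0.05605178]), [np.float64(0.0012737161272506166), np.float64(0.0022716781350425315), np.float64(0.0012388856214953345)]) [0.53177174 0.1682268  0.059     ]
cap dep [0.50316126 0.03534215 0.10399813] bar dep [0.53337572 0.16370742 0.08415717] [0.5187631  0.16021494 0.08731831]
pointer yaw -146.27281319545853 [0.52894712 0.16745265 0.087     ] [0.51076093 0.1553115  0.087     ]
-145.51575628698757 0.04406324890066197
-170.14619488572464 0.044375916154976075
166.76873421305157 0.04498443351969868
144.4098359989125 0.04501858056610481
120.66861632917626 0.044858622170053805
blue [0.53003991 0.16910107 0.053     ] [array([0.59125576, 0.20397663, 0.053     ]), array([0.57129816, 0.11230725, 0.053     ]), array([0.46882407, 0.1342255 , 0.053     ])]
grey [0.50108527 0.03557026 0.053     ]
```

View pics/cw.png

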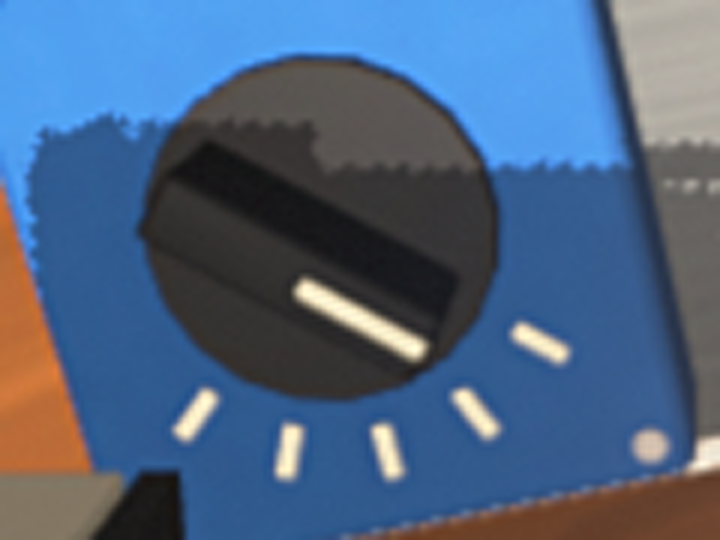

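```bash
python3 - <<'E'
from h import *
o=ctrl.get_obs();print(o['joint_pos'],o['orientation'])
print(togo([.5035,.0352,.135]),togo([.5035,.0352,.114]))
E
```

```text
[ 3.28399186e+01  6.70605121e+00 -1.77309439e+01 -1.30583615e-02
 -6.55721546e+01  3.29920951e+01] [ 1.79998799e+02  1.49539885e-02 -2.41733876e+01]
[0.0161 0.0702 0.1102] [0.0161 0.0702 0.1312]
```

Emit:
inch_along:
  increments: "0.008 0.035 0 0 0\n0.016 0.07 0 0 0\n0.016 0.07 0.05 0 0\n0.016 0.07 0.1 0 0\n0.016 0.07 0.11 0 0\n0.016 0.07 0.11 0 0"

```text
clock: 2.33
tool_pos: [0.5041, 0.0361, 0.1359]
orientation: [180.0, -0.0, -24.0]
force: [-0.1, -0.8, 1.0]
opening: 0.0336
gripper_force: 0.0
```

```bash
python3 - <<'E'
from h import *
print(ctrl.get_obs()['tool_pos'],togo([.5035,.0352,.114]))
s=snap('side','s1');a=snap('scene','a1')
c=[cv2.resize(x,None,fx=4,fy=4,interpolation=cv2.INTER_CUBIC) for x in(s['frame'][140:230,190:280],a['frame'][140:230,230:320])]
cv2.imwrite('pics/hov.png',np.hstack(c)[:,:,::-1])
E
```

```text
[0.50407091 0.03606361 0.13592498] [-0.0002  0.001   0.0219]
```

View pics/hov.png

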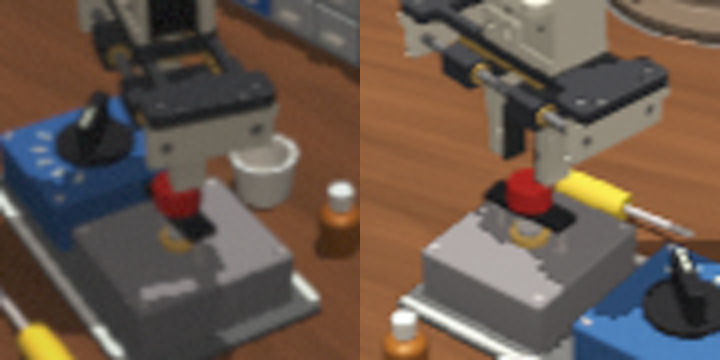

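The fingers hover right over the red cap and are still closing. I'll finish closing them, then press.

Emit:
inch_along:
  increments: "0 0.001 0 0 0\n0 0.001 0 0 0\n0 0.001 0 0 0\n0 0.001 0.006 0 0\n0 0.001 0.012 0 0\n0 0.001 0.016 0 0\n0 0.001 0.019 0 0\n0 0.001 0.019 0 0"

```text
clock: 3.42
tool_pos: [0.503, 0.0341, 0.1158]
orientation: [180.0, 0.0, -24.2]
force: [0.1, -0.4, -0.5]
opening: 0.0004
gripper_force: 0.0
```

Emit:
inch_along:
  increments: "0 0 0.002 0 0\n0 0 0.004 0 0\n0 0 0.005 0 0\n0 0 0.005 0 0"

```text
clock: 3.92
tool_pos: [0.5033, 0.0342, 0.1113]
orientation: [180.0, 0.0, -24.2]
force: [-0.1, -0.3, 0.4]
opening: 0.0001
gripper_force: 0.0
```

```bash
python3 - <<'E'
from h import *
w=snap('wrist','w2');o=ctrl.get_obs();print(o['tool_pos'],o['force'])
E
```

```text
[0.50332498 0.03418153 0.11136185] [-0.30628851  0.7396405   0.2461986 ]
```

The manual's scale: turns go in shares of pi rad. Converting my numbers, -58 degrees is -0.3222.

Emit:
inch_along:
  increments: "0 0 -0.06 0 0.05\n0 0 -0.1 -0.0556 0.05\n-0.02 -0.035 -0.1 -0.1111 0.05\n-0.035 -0.07 -0.1 -0.1667 0.05\n-0.035 -0.105 -0.1 -0.2222 0.05\n-0.035 -0.105 -0.1 -0.2778 0.05\n-0.035 -0.105 -0.1 -0.3222 0.05\n-0.035 -0.105 -0.1 -0.3222 0.05"

```text
clock: 4.97
tool_pos: [0.5143, 0.1444, 0.2113]
orientation: [-180.0, 0.0, 33.8]
force: [-1.0, -0.1, 0.4]
opening: 0.0497
gripper_force: 0.0
```

```bash
python3 - <<'E'
from h import *
w=snap('wrist','w3');a=snap('scene','a3');b=snap('side','b3')
o=ctrl.get_obs();print(o['tool_pos'],o['orientation'],o['joint_pos'])
print(togo([.531,.168,.19]),togo([.531,.168,.085]))
c=[w['frame'][:,:,:]]+[]
A=cv2.resize(a['frame'][160:250,235:325],(384,384),interpolation=cv2.INTER_CUBIC)
cv2.imwrite('pics/m3.png',cv2.resize(np.hstack([w['frame'],A]),(784,336))[:,:,::-1])
E
```

```text
[0.51432602 0.14419307 0.21142182] [-1.79998919e+02 -4.31317532e-03  3.36637578e+01] [ 3.67035624e+01  8.78578065e+00 -1.99203814e+01 -9.69619254e-04
 -6.12894735e+01  8.69606612e+01]
[ 0.0271 -0.0106  0.0214] [ 0.0271 -0.0106  0.1264]
```

View pics/m3.png

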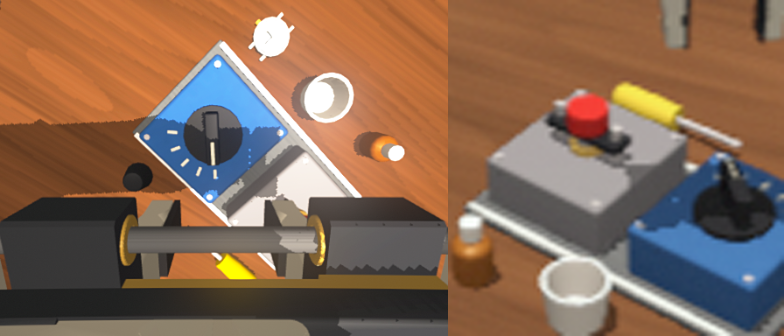

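The cap sits lower now and the bar is nearly aligned with the tool, at (211,130) in the left panel. I'll refine both using depth.

```bash
python3 - <<'E'
from h import *
def cloud(s):
    h,w=s['z_map'].shape; vv,uu=np.mgrid[0:h,0:w]
    f=h/2/np.tan(np.radians(s['fovy'])/2);K=np.array([[f,0,s['cx']],[0,f,s['cy']],[0,0,1.]])
    p=cv2.undistortPoints(np.stack([uu,vv],-1).reshape(-1,1,2).astype(float),K,np.array([s['k1'],0,0,0.]))[:,0]
    z=s['z_map'].ravel();X=np.c_[p,np.ones(len(p))]*z[:,None]
    return (X[z>0]-np.array(s['t']))@np.array(s['R']), s['frame'].reshape(-1,3)[z>0].astype(int)
for n in('w1','w3'):
    X,c=cloud(load(n)); m=(np.hypot(X[:,0]-.531,X[:,1]-.168)<.04)&(abs(X[:,2]-.087)<.0025)
    r=cv2.minAreaRect(X[m][:,:2].astype(np.float32)*1000);print(n,'bar',m.sum(),X[m].mean(0),r)
    m=(np.hypot(X[:,0]-.531,X[:,1]-.168)<.045)&(abs(X[:,2]-.059)<.002); print(' disc',m.sum(),cv2.minEnclosingCircle(X[m][:,:2].astype(np.float32)*1000) if m.sum() else '')
for n in('scene0','side0','a3','b3'):
    X,c=cloud(load(n)); m=(np.hypot(X[:,0]-.5035,X[:,1]-.035)<.03)&(c[:,0]>150)&(c[:,1]<80); print(n,'cap top z',np.percentile(X[m][:,2],[50,90]))
E
```

```text
w1 bar 669 [0.53165192 0.16857482 0.08680158] ((531.2501220703125, 168.83663940429688), (49.59543991088867, 13.230452537536621), 35.94345474243164)
 disc 1623 ((531.2860107421875, 169.04896545410156), 30.804214477539062)
w3 bar 917 [0.53157007 0.16976294 0.08682124] ((530.9603881835938, 169.3726348876953), (49.450950622558594, 12.9613037109375), 35.9738883972168)
 disc 2599 ((530.83056640625, 169.3495635986328), 30.891618728637695)
scene0 cap top z [0.10434026 0.10636706]
side0 cap top z [0.10481658 0.10591908]
a3 cap top z [0.09315334 0.09545217]
b3 cap top z [0.09279421 0.09438794]
```

The cap is home: its top dropped from 104 to 93 mm. The knob axis is at (0.531, 0.169) and the bar's yaw is 36°. Next I'll approach and grip.

Converted, -2.3 degrees is -0.0128.

```bash
python3 -c "
from h import *
print(togo([.5311,.1691,.12]),togo([.5311,.1691,.085]))"
```

```text
[ 0.0278 -0.0114  0.0914] [ 0.0278 -0.0114  0.1264]
```

Emit:
inch_along:
  increments: "0.014 -0.005 0.02 -0.0128 0.05\n0.028 -0.011 0.06 -0.0128 0.05\n0.028 -0.011 0.09 -0.0128 0.05\n0.028 -0.011 0.09 -0.0128 0.05\n0.028 -0.011 0.09 -0.0128 0.05"

```text
clock: 5.75
tool_pos: [0.5322, 0.1692, 0.1226]
orientation: [180.0, -0.1, 36.1]
force: [0.6, 0.2, 0.9]
opening: 0.0501
gripper_force: 0.0
```

```bash
python3 -c "
from h import *
print(togo([.5311,.1691,.085]),ctrl.get_obs()['orientation'])"
```

```text
[-0.001  -0.0006  0.0376] [ 1.79974671e+02 -7.14837244e-02  3.60977260e+01]
```

Emit:
inch_along:
  increments: "-0.001 0 0.02 0 0.05\n-0.001 0 0.037 0 0.05\n-0.001 0 0.037 0 0.05\n-0.001 0 0.037 0 0\n-0.001 0 0.037 0 0\n-0.001 0 0.037 0 0\n-0.001 0 0.037 0 0\n-0.001 0 0.037 0 0"

```text
clock: 6.75
tool_pos: [0.5314, 0.1677, 0.0847]
orientation: [179.9, -0.0, 36.2]
force: [3.9, -4.5, 0.6]
opening: 0.0127
gripper_force: 30.0
```

```bash
python3 -c "
from h import *
o=ctrl.get_obs();print(togo([.5311,.1691,.085]),o['force'],o['moment'])"
```

```text
[ 0.0006 -0.0013 -0.0003] [ 3.92545965 -4.52880716  0.55785144] [-1.96164058 -1.51493137 -0.03006861]
```

Converted, 60 degrees is 0.3333.

Emit:
inch_along:
  increments: "0 0 0 0.0444 0\n0 0 0 0.0889 0\n0 0 0 0.1333 0\n0 0 0 0.1778 0\n0 0 0 0.2222 0\n0 0 0 0.2667 0\n0 0 0 0.3111 0\n0 0 0 0.3333 0"

```text
clock: 7.75
tool_pos: [0.5313, 0.1682, 0.0847]
orientation: [-180.0, -0.1, -24.0]
force: [2.5, -2.6, 1.0]
opening: 0.0132
gripper_force: 30.0
```

```bash
python3 - <<'E'
from h import *
o=ctrl.get_obs();print(o['orientation'],o['force'],o['moment'])
E
```

```text
[-1.79989607e+02 -5.86161407e-02 -2.40300976e+01] [ 2.5094334  -2.60671141  0.95979146] [-0.79864552 -0.93408901  0.15101901]
```

Converted, 12 degrees is 0.0667.

Emit:
inch_along:
  increments: "0 0 0 0.0278 0\n0 0 0 0.05 0\n0 0 0 0.0667 0\n0 0 0 0.0667 0\n0 0 0 0.0667 0\n0 0 0 0.0667 0"

```text
clock: 8.5
tool_pos: [0.5314, 0.1684, 0.0847]
orientation: [-180.0, -0.1, -35.8]
force: [4.1, -4.4, 0.5]
opening: 0.0131
gripper_force: 30.0
```

```bash
python3 - <<'E'
from h import *
w=snap('wrist','w5');a=snap('scene','a5');b=snap('side','b5')
o=ctrl.get_obs();print(o['orientation'],o['moment'])
cz=lambda f,y,x,n:cv2.resize(f[y:y+n,x:x+n],(360,360),interpolation=cv2.INTER_CUBIC)
cv2.imwrite('pics/m5.png',np.hstack([cv2.resize(w['frame'],(400,300))[:, :, ::-1],cv2.resize(b['frame'][140:215,170:270],(400,300),interpolation=cv2.INTER_CUBIC)[:,:,::-1]]))
E
```

```text
[-1.79959004e+02 -5.50414150e-02 -3.57810968e+01] [-1.21404252 -1.66065244  0.11024663]
```

View pics/m5.png

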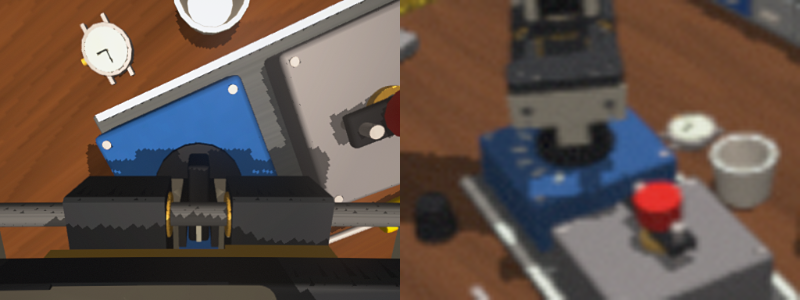

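The bar sits square between the fingers, pointer toward the robot, and the cap is still down. The measured moment of 0.11 N m matches the third click. I'll check the bar angle with depth, then hand in.

```bash
python3 - <<'E'
from h import *
s=load('w5')
h,w=s['z_map'].shape; vv,uu=np.mgrid[0:h,0:w]
f=h/2/np.tan(np.radians(s['fovy'])/2);K=np.array([[f,0,s['cx']],[0,f,s['cy']],[0,0,1.]])
p=cv2.undistortPoints(np.stack([uu,vv],-1).reshape(-1,1,2).astype(float),K,np.array([s['k1'],0,0,0.]))[:,0]
z=s['z_map'].ravel();X=(np.c_[p,np.ones(len(p))]*z[:,None]-s['t'])@s['R']
m=(z>0)&(np.hypot(X[:,0]-.531,X[:,1]-.169)<.03)&(abs(X[:,2]-.087)<.002)
print(m.sum(),X[m].min(0),X[m].max(0),cv2.minAreaRect(X[m][:,:2].astype(np.float32)*1000))
c=s['frame'].reshape(-1,3); q=m&(c.min(1)>120); print(q.sum(),X[q].mean(0))
d=X[q].mean(0)[:2]-[.531,.169]; print(np.degrees(np.arctan2(d[1],d[0])), 'expect 144')
a=load('b5');print(onz(a,170+657/4,140+197/4,.092))
E
```

```text
1995 [0.50798189 0.14998592 0.08501042] [0.5546589  0.18779922 0.08899011] ((533.514892578125, 170.5594940185547), (29.86625099182129, 50.29929733276367), 38.235958099365234)
94 [0.51556879 0.18002306 0.08775957]
144.46045067600153 expect 144
[ 0.69611399 -0.15811125  0.092     ]
```

```bash
python3 -c "
from plant import ctrl, optics, order
print(order.close_job())"
```

```text
the job is handed in; nothing more can be done
None
```

The job is handed in, verdict not shown: the cap is home (top down from 104 to 93 mm) and the gripper holds the selector at the third click (measured 1.25 rad, 30 N), with no contact with the other items seen.

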